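# Pack a jar in the vacuum sealer and close its heavy lid

### The job

Stand the spice jar upright in the middle of the vacuum sealer's chamber, then bring its heavy lid down under control, without letting it slam, and press the front lip down gently until both catches click and the lid is fully shut. Do not lean hard on the machine, do not drop the jar, and leave the other things on the worktop where they stand.

Things in the scene. Friction and masses are not known exactly. Their poses are not given: they have to be found in the camera images.
- vacuum_sealer: chamber vacuum sealer: fixed steel tub 220 (its x) x 200 (y) x 85 mm high with a heavy hinged lid; origin under its centre; its front (keys, gauge) faces its -x, roughly to the robot's left, towards the sink. Open chamber x -85..+70, y -84..+84 mm, floor 25 mm and rim 85 mm above the worktop; a sealing bar 8 mm high crosses the floor at x -82..-68 mm. Over 40 N on it or its lid is too hard
- chamber (a point): middle of the chamber floor, where the jar shall stand: sealer frame x -10, y 0, z 25 mm; axes as the sealer's
- hinge_axis (a point): middle of the lid's hinge axis (axis along the sealer's y; sealer frame x +95, z 96 mm); axes as the sealer's. Lid 1.2 to 1.8 kg, centre of mass about 105 mm from the axis and 30 mm to its outer side: it balances near 1.3 rad and the stiff hinge (0.45 N m) holds it within about 0.2 rad of that; further down it falls by itself, its lip then weighing 3 to 9 N in the hand
- lid (a joint): lid angle, rad; 1.8 = stop behind vertical. Lowered, it comes to rest on two sprung roller catches 0.04 rad (lip 10 mm) short of shut; from there 11 to 19 N down on the lip clicks it past the rollers onto firm rubber buffers. The catches and buffers are set 0 to 10 mm high, not shown by any reading: it rests at 0.04 to 0.096 and is shut at 0 to 0.053. A fall of over 1 cm onto the catches is a slam
- lip (a point): middle of the front edge of the lid's lip, half way through its thickness, 233 mm from the hinge axis. Its z is the lid's outward normal (up when shut), its -x points from hinge to lip. The black rounded lip, 14 mm thick, 110 mm wide, stands out 28 mm beyond the lid frame; shut, it overhangs the sealer's front by as much, free from below, underside 89 mm above the worktop at 0 rad
- dome (a point): middle of the flat roof of the lid's clear hollow dome, 57 mm outward of the plane through hinge axis and lip; axes as point lip. The dome stands on the 14 mm thick, 200 mm wide black frame, 28 to 177 mm from the hinge axis and 170 mm wide; shut, it leaves at least 148 mm from worktop to inner roof. The side of the lid that faces the chamber is open below the dome
- jar: the glass spice jar with red round cap, 45 mm in diameter, 106 mm tall, 0.11 kg, standing in front of the sink, left of the sealer; origin at the centre of its foot, z up; cap from 85 to 106 mm up
- pepper_mill: bystander: dark wooden mill, 58 mm in diameter, 150 mm tall, origin at its foot; leave it
- salt_mill: bystander: small clear mill with grey top, 44 mm in diameter, 90 mm tall, origin at its foot; leave it
- glass: bystander: empty drinking glass, 77 mm in diameter, 89 mm tall, origin at its foot; leave it
- catch_l (a joint): how far the roller of the catch at the sealer's +y end of its front wall is pushed back, m: 0 when free or only touched, 0.0018 to 0.003 when the lid is shut; the reading is too coarse to steer by
- catch_r (a joint): the same for the catch at the -y end

How it is judged:
By the outcome, as a careful person would: the job done as asked, in the order asked, and still so for the second after the job is handed in, with the robot touching nothing.
It also fails if it takes over 72 s, if anything falls off the work surface, if the arm or the gripper's body presses on something with over 40 N, if the wrist force passes 120 N, or if a joint passes its speed limit or range.

### The arm

A 6-joint arm with a two-finger parallel gripper is mounted at the origin on a cart in front of the work surface, level with it; the furniture and walls round the work are solid. World frame = base frame: x ahead of the robot, y to its left, z up, the work surface at z = 0. Lengths are in m, angles in degrees, forces in N, time in s.
With the tool pointing down it reaches from about 0.4 to 0.825 m from the base axis. Payload 7 kg.
Tool frame: the origin (TCP) lies at the very end of the fingers, on their centre line; the grasp point (between the pads) lies 19 mm behind it (ctrl.grip_depth is the distance from the TCP to the grasp point, in m); z points along the fingers, y is the line along which they close (so a half turn about z gives the same grasp; the last joint's range is limited). The gripper opens to 88 mm and grips with 3 to 60 N. Pads are 19 mm wide; open, the fingers measure 130 mm over their backs; the gripper's body (78 mm by 193 mm) begins 47 mm behind the grasp point.
Start: joints at [-57.634, 20.546, 0.682, 0, -70.136, -16.507], TCP at [0.184, -0.649, 0.227] pointing down, gripper open.
Joint ranges: [-176.03, 176.03], [-82.01, 121.73], [-58.28, 71.71], [-173.87, 95.51], [-174.79, -0.11], [-173.66, 173.66]. Speed limits (degrees/s): [136.94, 136.94, 172.46, 180, 180, 180].

### API

Orientations are given as [roll, pitch, yaw] about the fixed x, y, z axes, in that order (R = Rz(yaw) Ry(pitch) Rx(roll)).
In Python, from plant import get_obs, eyes, ctrl, spotter gives the robot as it stands.
- The arm moves only by the shell command python3 -m crank 'ROWS'. ROWS is JSON, one flat list of numbers, 7 for each row, row after row: the turn, a rotation vector about the tool's x, y, z in rad, then the shift along the tool's x, y, z in mm, then the opening, from 0 (shut) to 1 (fully open). A call has 1 to 5 rows; each row shifts and turns the commanded pose from where the row before left it, along the tool's axes as they then stand; what a row does not reach is not made up. A row lasts 1/8 s, in which the tool goes at most 62.5 mm and 10.7 degrees, less where a joint would pass 70% of its speed; a pose out of reach is approached as far as the arm can. A call is refused whole if a number of a shift passes 62.5 or a number of a turn 0.188, either way. A call with a gripper value outside its range is refused whole. The fingers move at their own pace and stop on an object; the grip force is fixed at half the most. Time passes only in rows, so rows that do not move let the fingers close. It gives the time, the measured TCP pose, the force, the opening and the grip force at its end, in the units of the state.
- get_obs(): the state, without advancing time (a new reading comes with each control period).
- eyes.snapshot(name): name is "scene" or "top"; returns the picture (400x640x3 uint8, blue, green, red); there is no depth.
- eyes.camera_model(name): a dict with "fx", "fy", "cx", "cy" (pixels), "D" ([k1, k2, p1, p2, k3] as OpenCV has them; the pictures are not rectified), "extrinsics" (4x4, takes a point from camera to world coordinates). Camera axes: x right, y down, z forward; pixel columns grow to the right and rows downward; lengths in m; the calibration is good to about 2 mm. A picture is of the moment at which its call begins. camera_model takes no time and is no camera call.
- ctrl.close_job(): hands the job in; it is judged then, once.
Trained networks look in the newest picture that a camera, given by its name, has taken for a name from the list of things; names that differ only in an ending like _2 or _b are one class to them, and where a whole thing is asked for, a point or a joint stands for the part that bears it (a point fixed in the world has none). Each returns a list of dicts, best first, with "p" (0 to 1); they miss things now and then, are a little off and sometimes report something else, mostly with a low value. They report only what shows in the picture. A call takes as long as a camera call.
- spotter.outline_of(camera, target): "region" (400x640 bool, what is visible of it) and "rect" ([left, top, width, height] in pixels, round what is visible of it).
- spotter.place_of(camera, target): "location" ([column, row] in pixels: a listed point, or the origin of a listed thing).
The state is a dict: "clock": time; "joint_pos": joint angles; "qvel": joint speeds; "tau": joint torques, N m; "tool_pos": TCP position; "orientation": TCP orientation; "force": force on the tool from outside, world axes, zero at the start; "moment": the same for the moment, N m; "opening": finger opening in m; "gripper_force": force on a finger pad.
Only numpy, scipy, OpenCV 4.12 (cv2) and the standard library are available. Lean on these libraries where they do the work, as an engineer would, in place of code of your own. Each camera call takes 0.05 s, during which the arm holds its last target. There are 200 camera calls.

## Working session

There is one attempt and no reset: what is moved stays moved. The work goes in short steps, Python scripts to look and compute and a shell command to move; the robot and the scene stay as the last step left them, time stands still between calls to the robot, and variables do not carry over. Pictures are saved under pics/ and viewed, at most 10 in all, crops included, and the job is handed in when it is done.

```bash
ls; mkdir -p pics
cat > h.py <<'E'
import numpy as np, cv2
from plant import get_obs, eyes, ctrl, spotter
from scipy.spatial.transform import Rotation as R
def ray(cam,px):
    m=eyes.camera_model(cam);K=np.array([[m['fx'],0,m['cx']],[0,m['fy'],m['cy']],[0,0,1]])
    u=cv2.undistortPoints(np.array([[px]],float),K,np.array(m['D'],float))[0,0]
    T=np.array(m['extrinsics']);d=T[:3,:3]@[u[0],u[1],1];return T[:3,3],d/np.linalg.norm(d)
def atz(cam,px,z):
    o,d=ray(cam,px);return o+d*(z-o[2])/d[2]
def proj(cam,P):
    m=eyes.camera_model(cam);K=np.array([[m['fx'],0,m['cx']],[0,m['fy'],m['cy']],[0,0,1]])
    T=np.linalg.inv(np.array(m['extrinsics']));P=np.atleast_2d(P)
    return cv2.projectPoints(P.astype(float),cv2.Rodrigues(T[:3,:3])[0],T[:3,3],K,np.array(m['D'],float))[0][:,0]
def tri(a,b):
    (o,d),(p,e)=a,b
    s=np.linalg.lstsq(np.c_[d,-e],p-o,rcond=None)[0]
    x,y=o+d*s[0],p+e*s[1];return (x+y)/2,np.linalg.norm(x-y)
E
python3 - <<'E'
from h import *
np.set_printoptions(precision=4,suppress=True)
ims=[eyes.snapshot(c) for c in('scene','top')]
for c,i in zip(('scene','top'),ims): cv2.imwrite(f'pics/{c}0.png',i)
for c in('scene','top'):
    print(c,np.array(eyes.camera_model(c)['extrinsics'])[:3])
for t in ['vacuum_sealer','chamber','hinge_axis','lip','dome','jar','pepper_mill','salt_mill','glass']:
    q={}
    for c in('scene','top'):
        r=spotter.place_of(c,t)[:2]
        print(t,c,[(np.round(x['location'],1),round(x['p'],2)) for x in r], atz(c,r[0]['location'],{'chamber':.025,'hinge_axis':.096}.get(t,0)) if r else '')
        if r:q[c]=ray(c,r[0]['location'])
    if len(q)==2: print('  tri',*tri(q['scene'],q['top']))
print(get_obs())
E
```

```text
pics
scene [[-0.2942  0.7123 -0.6372  1.1568]
 [ 0.9557  0.2243 -0.1906 -0.0172]
 [ 0.0071 -0.665  -0.7468  0.8516]]
top [[ 0.0022 -0.9937  0.1123  0.4384]
 [-0.9996 -0.0055 -0.0293 -0.2049]
 [ 0.0297 -0.1122 -0.9932  1.0827]]
vacuum_sealer scene [(array([301.5, 219.9]), 0.76)] [ 0.5264 -0.2503  0.    ]
vacuum_sealer top [(array([319. , 215.1]), 0.91)] [ 0.5288 -0.2427  0.    ]
  tri [ 0.5293 -0.2457  0.005 ] 0.006559257683057611
chamber scene [(array([310.6, 215.6]), 0.89)] [ 0.5219 -0.2233  0.025 ]
chamber top [(array([316.8, 209.2]), 0.66)] [ 0.5414 -0.2364  0.025 ]
  tri [ 0.5375 -0.2274  0.043 ] 0.017440811183389943
hinge_axis scene [(array([274.4, 190. ]), 0.97)] [ 0.5187 -0.3313  0.096 ]
hinge_axis top [(array([361.9, 212.4]), 0.84)] [ 0.5275 -0.3394  0.096 ]
  tri [ 0.5254 -0.3335  0.1031] 0.010167786541845041
lip scene [(array([268.5, 123.5]), 0.97)] [ 0.1209 -0.52    0.    ]
lip top [(array([370.3, 202.1]), 0.7)] [ 0.5628 -0.3744  0.    ]
  tri [ 0.5249 -0.3231  0.3322] 0.0015007766508945794
dome scene [(array([250.8, 156.6]), 0.91), (array([273.6, 192.6]), 0.38)] [ 0.3145 
[... 629 characters left out ...]
315363059834733
glass scene [(array([234.7, 174.6]), 0.92)] [ 0.4121 -0.5221  0.    ]
glass top [(array([426.9, 262.3]), 0.79)] [ 0.4099 -0.5169  0.    ]
  tri [ 0.4107 -0.5199 -0.0012] 0.0054344734804591295
{'clock': 1.0, 'joint_pos': array([-57.6305,  20.5444,   0.682 ,  -0.0008, -70.1357, -16.5074]), 'qvel': array([-0.0438,  0.0562, -0.0811, -0.0585,  0.0815,  0.0357]), 'tau': array([ -0.0002, -58.2388,  29.3304,   7.0026,   0.0125,  -0.    ]), 'tool_pos': array([ 0.1845, -0.6493,  0.2266]), 'orientation': array([-179.9983,    0.0013, -164.1382]), 'force': array([ 0.3535,  0.4024, -0.4423]), 'moment': array([ 0.0517, -0.0083,  0.023 ]), 'gripper_force': 0.0, 'opening': 0.0877885046949837}
```

View pics/scene0.png

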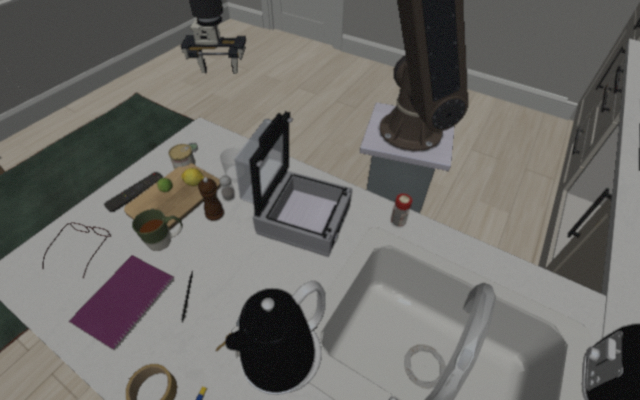

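View pics/top0.png

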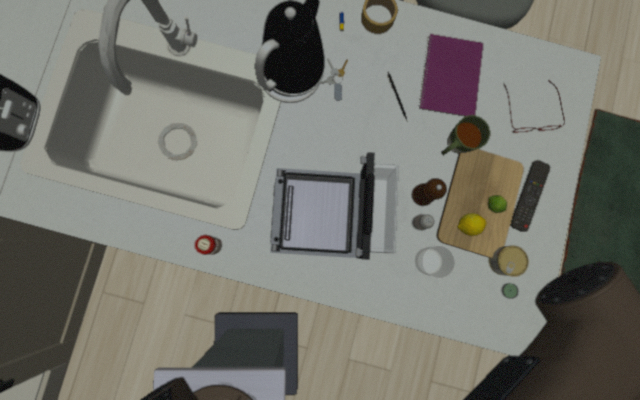

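The scene picture shows the sealer at (300,215) with its lid nearly vertical, and the jar at (402,210). The top picture shows the tub from about (275,170) to (360,255), the lid edge-on at (367,205) and the jar cap at (205,244). Next I'll get the sealer yaw and check the jar position.

```bash
cat >> h.py <<'E'
def plan(pos,rpy,op,n=None,start=None):
    o=get_obs() if start is None else None
    p0=np.array(o['tool_pos'] if o else start[0]);r0=R.from_euler('xyz',o['orientation'] if o else start[1],degrees=True)
    r1=R.from_euler('xyz',rpy,degrees=True);rv=(r0.inv()*r1).as_rotvec();d=np.array(pos)-p0
    n=n or int(max(np.ceil(np.linalg.norm(rv)/.18),np.ceil(np.linalg.norm(d)/.055),1))
    for k in range(n):
        rk=r0*R.from_rotvec(rv*k/n);s=rk.inv().apply(d/n)*1000
        print(','.join(f'{x:g}' for x in [*np.round(rv/n,3)+0.,*np.round(s,1)+0.,op]),end=', ' if (k+1)%5 and k<n-1 else '\n')
E
python3 - <<'E'
from h import *
np.set_printoptions(precision=4,suppress=True)
im=cv2.imread('pics/top0.png');c=cv2.resize(im[150:270,250:410],None,fx=5,fy=5,interpolation=cv2.INTER_CUBIC);cv2.imwrite('pics/c1.png',c)
for cam in('scene','top'):
    o=spotter.outline_of(cam,'jar')[0];print(cam,o['rect'],o['p'])
P=[[.448,.024,0],[.448,.024,.106]]
print(proj('scene',P),proj('top',P))
im=cv2.imread('pics/top0.png').astype(int)
m=(im[...,2]>110)&(im[...,1]<70)&(im[...,0]<70);m[:225]=0;m[265:]=0;ys,xs=np.nonzero(m[:,180:235]);print('cap',xs.mean()+180,ys.mean(),atz('top',(xs.mean()+180,ys.mean()),.104))
plan([.448,.024,.23],[180,0,-90],1)
E
```

```text
scene [394.9, 191.4, 15.6, 32.1] 0.8
top [191.0, 234.2, 30.6, 20.4] 0.96
[[397.8003 221.8433]
 [404.5273 198.0407]] [[212.7125 246.6759]
 [202.7736 246.2279]]
cap 202.45 245.0 [0.4508 0.0253 0.104 ]
0,0,-0.092,-31.3,41.1,-0.2,1, 0,0,-0.092,-34.9,38.1,-0.2,1, 0,0,-0.092,-38.3,34.7,-0.2,1, 0,0,-0.092,-41.3,31,-0.2,1, 0,0,-0.092,-44,27,-0.2,1
0,0,-0.092,-46.3,22.9,-0.2,1, 0,0,-0.092,-48.2,18.5,-0.2,1, 0,0,-0.092,-49.7,14,-0.2,1, 0,0,-0.092,-50.8,9.3,-0.2,1, 0,0,-0.092,-51.4,4.6,-0.2,1
0,0,-0.092,-51.6,-0.2,-0.2,1, 0,0,-0.092,-51.4,-4.9,-0.2,1, 0,0,-0.092,-50.7,-9.7,-0.2,1, 0,0,-0.092,-49.6,-14.3,-0.2,1
```

View pics/c1.png

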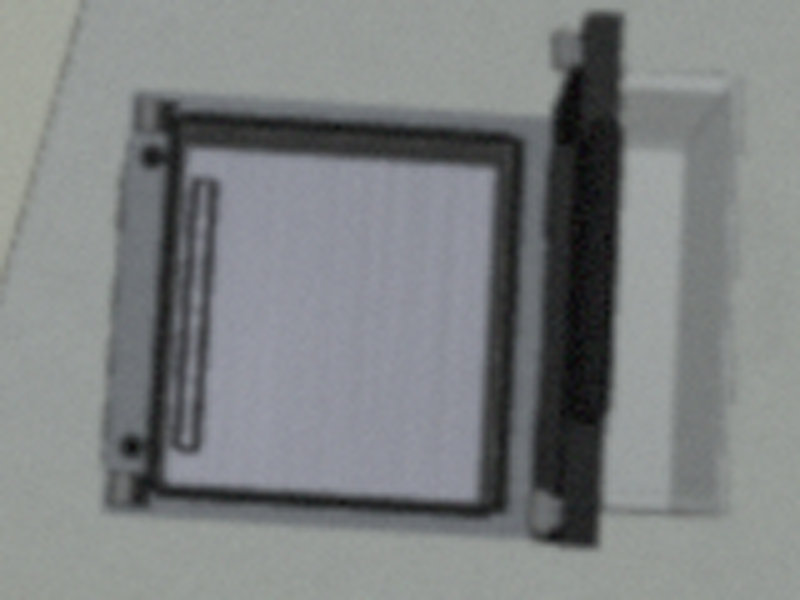

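The crop shows the tub's front top corners at about (277,168.4) and (271,252.4). The sealing bar is at left, and the lid stands at x≈367 px. I'm moving to the jar now.

```bash
python3 -m crank '[0,0,-0.092,-31.3,41.1,-0.2,1, 0,0,-0.092,-34.9,38.1,-0.2,1, 0,0,-0.092,-38.3,34.7,-0.2,1, 0,0,-0.092,-41.3,31,-0.2,1, 0,0,-0.092,-44,27,-0.2,1]'
python3 -m crank '[0,0,-0.092,-46.3,22.9,-0.2,1, 0,0,-0.092,-48.2,18.5,-0.2,1, 0,0,-0.092,-49.7,14,-0.2,1, 0,0,-0.092,-50.8,9.3,-0.2,1, 0,0,-0.092,-51.4,4.6,-0.2,1]'
python3 -m crank '[0,0,-0.092,-51.6,-0.2,-0.2,1, 0,0,-0.092,-51.4,-4.9,-0.2,1, 0,0,-0.092,-50.7,-9.7,-0.2,1, 0,0,-0.092,-49.6,-14.3,-0.2,1,0,0,0,0,0,0,1]'
python3 - <<'E'
from h import *
np.set_printoptions(precision=4,suppress=True)
a,b=atz('top',(277,168.4),.085),atz('top',(271,252.4),.085)
y=(a-b)[:2];print(a,b,np.linalg.norm(y));y/=np.linalg.norm(y)
x=np.array([y[1],-y[0]]);yaw=np.degrees(np.arctan2(x[1],x[0]))
O=(a+b)[:2]/2+.11*x
print('yaw',yaw,'O',O,'chamber',O-.01*x,'hinge',O+.095*x)
# gasket/chamber corners in crop
for q in[(183,145),(500,160),(480,500),(163,488)]:
    p=atz('top',(250+q[0]/5,150+q[1]/5),.025 if 0 else .085)[:2]-O;print('frame',p@x,p@y)
for s in [(.110,.1),(.110,-.1)]:
    print(proj('top',[*(O+s[0]*x+s[1]*y),.0]))
plan([.4495,.0245,.072],[180,0,-90],1)
E
```

```text
clock: 1.72
tool_pos: [0.2792, -0.4075, 0.2278]
orientation: [-180.0, 0.0, -137.6]
force: [1.0, 0.3, 1.0]
opening: 0.0875
gripper_force: 0.0
clock: 2.35
tool_pos: [0.374, -0.1672, 0.2291]
orientation: [-179.9, 0.0, -111.3]
force: [1.0, -0.3, -0.3]
opening: 0.0878
gripper_force: 0.0
clock: 2.98
tool_pos: [0.4509, 0.0258, 0.2294]
orientation: [-180.0, 0.0, -90.1]
force: [-0.8, -0.2, -0.4]
opening: 0.0881
gripper_force: 0.0
[ 0.6322 -0.14    0.085 ] [ 0.4345 -0.1286  0.085 ] 0.19805670527669697
yaw -93.29444602637072 O [ 0.527  -0.2441] chamber [ 0.5276 -0.2342] hinge [ 0.5215 -0.339 ]
frame -0.0856129074067739 0.0751168027154015
frame 0.06474675723868467 0.07764356604497837
frame 0.06359219030013978 -0.0830904873248453
frame -0.083975120903168 -0.08637579954815897
[[364.3762 179.8469]]
[[360.6523 257.8787]]
0,0,0,0.4,0.5,52.5,1, 0,0,0,0.4,0.5,52.5,1, 0,0,0,0.4,0.5,52.5,1
```

```bash
python3 -m crank '[0,0,0,0.4,1,52.5,1, 0,0,0,0.4,1,52.5,1, 0,0,0,0.4,0,52.5,1,0,0,0,0,0,0,1]'
python3 -m crank '[0,0,0,0,0,0,0,0,0,0,0,0,0,0,0,0,0,0,0,0,0,0,0,0,0,0,0,0]'
python3 -m crank '[0,0,0,0,0,0,0,0,0,0,0,0,-40,0,0,0,0,0,0,-50,0,0,0,0,0,0,0,0]'
python3 - <<'E'
from h import *
print(get_obs()['opening'],get_obs()['gripper_force'])
plan([.5276,-.2342,.20],[180,0,-93.3],0)
E
```

```text
clock: 3.48
tool_pos: [0.445, 0.0202, 0.0694]
orientation: [179.6, -0.2, -90.4]
force: [0.4, 1.0, 1.1]
opening: 0.0874
gripper_force: 0.0
clock: 3.98
tool_pos: [0.4482, 0.0222, 0.0727]
orientation: [-179.9, 0.0, -90.3]
force: [1.7, -0.8, 1.1]
opening: 0.0533
gripper_force: 0.4
clock: 4.47
tool_pos: [0.45, 0.0228, 0.1654]
orientation: [-179.6, 0.1, -90.3]
force: [-0.0, -0.4, -2.0]
opening: 0.0446
gripper_force: 29.7
0.04455033188335046 29.675149118411355
-0.001,0.001,0.01,51.3,-15.8,-7,0, -0.001,0.001,0.01,51.1,-16.4,-7,0, -0.001,0.001,0.01,51,-16.9,-6.9,0, -0.001,0.001,0.01,50.8,-17.4,-6.9,0, -0.001,0.001,0.01,50.6,-17.9,-6.9,0
```

```bash
python3 -m crank '[0,0,0.01,51.3,-15.8,-7,0, 0,0,0.01,51.1,-16.4,-7,0, 0,0,0.01,51,-16.9,-6.9,0, 0,0,0.01,50.8,-17.4,-6.9,0, 0,0,0.01,50.6,-17.9,-6.9,0]'
python3 -m crank '[0,0,0,0,0,0,0,0,0,0,0,0,0,0]'
python3 - <<'E'
from h import *
for c in('scene','top'):
    cv2.imwrite(f'pics/{c}1.png',eyes.snapshot(c))
a,b=cv2.imread('pics/scene1.png')[60:260,220:420],cv2.imread('pics/top1.png')[110:310,220:420]
cv2.imwrite('pics/c2.png',cv2.resize(np.hstack([a,b]),(800,400),interpolation=cv2.INTER_CUBIC))
for c in('scene','top'): print(c,[(x['location'],x['p']) for x in spotter.place_of(c,'jar')[:1]])
p=get_obs()['tool_pos'];print(p, [proj(c,[p-[0,0,.072]])for c in('scene','top')])
plan([.5276,-.2342,.105],[180,0,-93.3],0)
E
```

```text
clock: 5.1
tool_pos: [0.5254, -0.2366, 0.1956]
orientation: [179.9, 0.0, -93.2]
force: [1.0, 0.7, -0.1]
opening: 0.0442
gripper_force: 29.7
clock: 5.35
tool_pos: [0.5247, -0.2349, 0.1951]
orientation: [179.9, 0.0, -93.3]
force: [-0.5, 0.6, -1.5]
opening: 0.0442
gripper_force: 29.8
scene [([307.0, 193.7], 0.84)]
top []
[ 0.52536399 -0.2339455   0.19646614] [array([[306.30033465, 192.48366463]]), array([[317.0338494 , 212.00362718]])]
0,0,0.002,0.1,-1.1,45.7,0, 0,0,0.002,0.1,-1.1,45.7,0
```

View pics/c2.png

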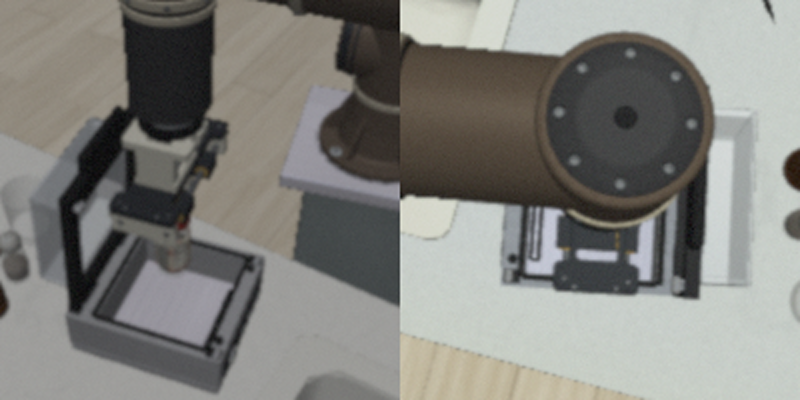

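The jar hangs upright between the fingers over the chamber (left panel, about (175,250)), clear of the lid. I'll lower it now.

```bash
python3 -m crank '[0,0,0,0.1,-1.5,30,0, 0,0,0,0.1,-1.5,30,0, 0,0,0,0,0,22,0,0,0,0,0,0,4,0,0,0,0,0,0,0,0]'
python3 -m crank '[0,0,0,0,0,2.5,0,0,0,0,0,0,0,0]'
python3 -m crank '[0,0,0,0,0,2.5,0,0,0,0,0,0,0,0]'
python3 -m crank '[0,0,0,0,0,2,0,0,0,0,0,0,0,0]'
```

```text
clock: 6.18
tool_pos: [0.529, -0.2349, 0.1112]
orientation: [-180.0, -0.0, -93.1]
force: [0.1, 1.0, -0.6]
opening: 0.0442
gripper_force: 29.8
clock: 6.42
tool_pos: [0.5288, -0.2353, 0.1087]
orientation: [-179.9, -0.0, -93.2]
force: [1.1, -0.5, -2.6]
opening: 0.0439
gripper_force: 29.8
clock: 6.68
tool_pos: [0.5284, -0.2354, 0.1055]
orientation: [180.0, 0.0, -93.2]
force: [-0.1, -0.9, -2.1]
opening: 0.0445
gripper_force: 29.8
clock: 6.92
tool_pos: [0.5284, -0.2354, 0.1033]
orientation: [180.0, 0.0, -93.2]
force: [0.2, 0.1, -1.3]
opening: 0.0441
gripper_force: 29.8
```

```bash
python3 -m crank '[0,0,0,0,0,2,0,0,0,0,0,0,0,0]'
python3 -m crank '[0,0,0,0,0,2,0,0,0,0,0,0,0,0]'
python3 -m crank '[0,0,0,0,0,1.5,0,0,0,0,0,0,0,0]'
```

```text
clock: 7.18
tool_pos: [0.5284, -0.2353, 0.1013]
orientation: [180.0, 0.0, -93.2]
force: [0.7, 0.2, -1.2]
opening: 0.0443
gripper_force: 29.8
clock: 7.42
tool_pos: [0.5284, -0.2353, 0.0994]
orientation: [180.0, 0.0, -93.2]
force: [-0.7, -0.7, -1.4]
opening: 0.0446
gripper_force: 29.8
clock: 7.68
tool_pos: [0.5284, -0.2353, 0.0979]
orientation: [180.0, 0.0, -93.2]
force: [0.7, -0.3, -1.0]
opening: 0.044
gripper_force: 29.8
```

```bash
python3 -m crank '[0,0,0,0,0,1.5,0,0,0,0,0,0,0,0]'
python3 -m crank '[0,0,0,0,0,1,0,0,0,0,0,0,0,0]'
```

```text
clock: 7.92
tool_pos: [0.5289, -0.2355, 0.0971]
orientation: [-180.0, -0.0, -93.2]
force: [0.1, 0.2, 3.6]
opening: 0.0439
gripper_force: 29.8
clock: 8.18
tool_pos: [0.5295, -0.2356, 0.0967]
orientation: [-179.9, -0.0, -93.2]
force: [0.2, 0.4, 7.9]
opening: 0.044
gripper_force: 29.9
```

```bash
python3 -m crank '[0,0,0,0,0,-1.5,0,0,0,0,0,0,0,0.6,0,0,0,0,0,0,0.75,0,0,0,0,0,0,1,0,0,0,0,0,0,1]'
python3 -m crank '[0,0,0,0,0,0,1,0,0,0,0,0,-30,1,0,0,0,0,0,-40,1,0,0,0,0,0,-50,1,0,0,0,0,0,-50,1]'
python3 -m crank '[0,0,0,0,0,-50,1,0,0,0,-50,0,0,1,0,0,0,-50,0,0,1,0,0,0,-50,0,0,1,0,0,0,0,0,0,1]'
python3 - <<'E'
from h import *
np.set_printoptions(precision=4,suppress=True)
for c in('scene','top'): cv2.imwrite(f'pics/{c}2.png',eyes.snapshot(c))
a,b=cv2.imread('pics/scene2.png')[80:280,200:400],cv2.imread('pics/top2.png')[110:310,240:440]
cv2.imwrite('pics/c3.png',cv2.resize(np.hstack([a,b]),(800,400),interpolation=cv2.INTER_CUBIC))
for t in('lip','jar','hinge_axis'):
  q=[]
  for c in('scene','top'):
    r=spotter.place_of(c,t);print(t,c,[(x['location'],round(x['p'],2)) for x in r[:2]])
    if r:q.append(ray(c,r[0]['location']))
  if len(q)==2:print(tri(*q))
print(get_obs()['joint_pos'],get_obs()['tool_pos'])
E
```

```text
clock: 8.8
tool_pos: [0.5285, -0.2353, 0.097]
orientation: [180.0, 0.0, -93.2]
force: [0.3, -0.2, -1.0]
opening: 0.077
gripper_force: 0.0
clock: 9.43
tool_pos: [0.5283, -0.2353, 0.2686]
orientation: [180.0, 0.0, -93.2]
force: [1.6, -0.4, 0.2]
opening: 0.0879
gripper_force: 0.0
clock: 10.05
tool_pos: [0.5371, -0.0829, 0.3173]
orientation: [-180.0, 0.0, -93.0]
force: [0.5, 0.2, -0.5]
opening: 0.0877
gripper_force: 0.0
lip scene [([269.1, 129.6], 0.85)]
lip top [([370.8, 203.0], 0.8)]
(array([ 0.5248, -0.3252,  0.3142]), np.float64(0.0018879089349674587))
jar scene [([305.5, 216.2], 0.64)]
jar top [([317.8, 215.7], 0.58)]
(array([ 0.5254, -0.2384,  0.0208]), np.float64(0.0011981149293985548))
hinge_axis scene [([272.4, 191.2], 0.73)]
hinge_axis top [([362.7, 214.6], 0.57)]
(array([ 0.5219, -0.3392,  0.0922]), np.float64(0.005235537456857565))
[ 11.5063   5.421   -7.3801   0.002  -77.2106 -14.7975] [ 0.5369 -0.0865  0.317 ]
```

View pics/c3.png

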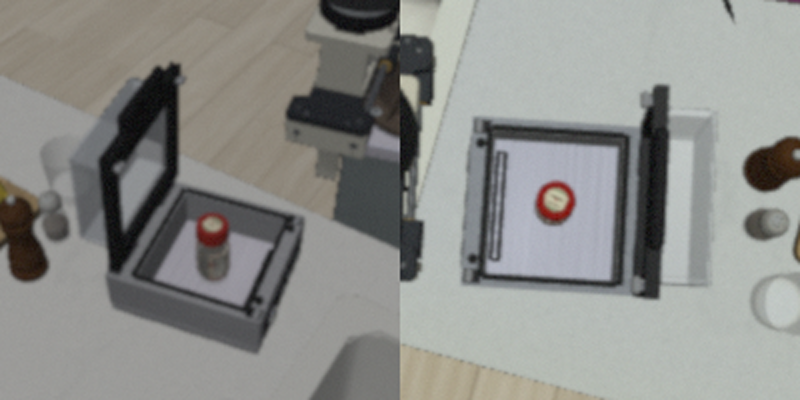

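The jar stands upright in mid-chamber: cap at (212,228) in the left panel and (555,202) in the right. The lid is unchanged. Next I'll work out which half-turn suits the wrist for straddling the lip.

```bash
cat >> h.py <<'E'
YAW=-93.3;Rs=R.from_euler('z',YAW,degrees=True);H=np.array([.5215,-.339,.096])
xs,ysd=Rs.apply([1,0,0]),Rs.apply([0,1,0])
def ori(th,sgn=1):
    z=Rs.apply([np.cos(th),0,-np.sin(th)]);x=sgn*ysd
    return R.from_matrix(np.c_[x,np.cross(z,x),z])
def lip(th,r=.233,n=0.): # point at radius r, outward offset n
    return H+Rs.apply([-np.cos(th)*r+np.sin(th)*n,0,np.sin(th)*r+np.cos(th)*n])
E
python3 - <<'E'
from h import *
C=R.from_euler('y',-90,degrees=True)*R.from_euler('z',-90,degrees=True)*R.from_euler('x',180,degrees=True)
for sg in(1,-1):
  for th,phi,j1 in((1.5,13,-30),(1.5,13,-25),(.8,20,0),(.05,30,14),(.05,50,14)):
    M=(R.from_euler('z',j1,degrees=True)*R.from_euler('y',phi,degrees=True)).inv()*ori(th,sg)*C.inv()
    e=M.as_euler('XYX',degrees=True)  # Rx Ry Rx
    print(sg,th,phi,np.round(e))
a=ori(1.5,1).as_euler('xyz',degrees=True);print(a,lip(1.5),lip(.05))
E
```

```text
1 1.5 13 [  -4.   75. -116.]
1 1.5 13 [  -4.   76. -111.]
1 0.8 20 [-45.  78. -74.]
1 0.05 30 [-79. 103. -58.]
1 0.05 50 [-75.  99. -38.]
-1 1.5 13 [-4. 75. 64.]
-1 1.5 13 [-4. 76. 69.]
-1 0.8 20 [-45.  78. 106.]
-1 0.05 30 [-79. 103. 122.]
-1 0.05 50 [-75.  99. 142.]
[ 1.75943669e+02  1.27222187e-14 -3.30000000e+00] [ 0.52244876 -0.32254556  0.32841633] [ 0.53489566 -0.10667706  0.10764515]
```

Run:
```python
from h import *
a=ori(1.5).as_euler('xyz',degrees=True);b=ori(.08).as_euler('xyz',degrees=True)
p=[.535,-.05,.30]
plan(p,a,.4);print(lip(.08,.29),b);plan(lip(.08,.29)+[0,0,.03],b,.4,start=(p,a))
```

```text
-0.006,0.006,-0.174,-4,0.4,1.9,0.4, -0.006,0.006,-0.174,-4.1,-0.3,1.9,0.4, -0.006,0.006,-0.174,-4,-1,1.8,0.4, -0.006,0.006,-0.174,-3.7,-1.7,1.8,0.4, -0.006,0.006,-0.174,-3.4,-2.3,1.8,0.4
-0.006,0.006,-0.174,-3,-2.9,1.7,0.4, -0.006,0.006,-0.174,-2.4,-3.4,1.7,0.4, -0.006,0.006,-0.174,-1.8,-3.7,1.7,0.4, -0.006,0.006,-0.174,-1.1,-4,1.6,0.4
[ 0.53814018 -0.05040684  0.11917526] [94.58366236  0.         -3.3       ]
-0.177,0,0,0.4,-1.3,18.8,0.4, -0.177,0,0,0.4,-4.6,18.3,0.4, -0.177,0,0,0.4,-7.8,17.2,0.4, -0.177,0,0,0.4,-10.7,15.5,0.4, -0.177,0,0,0.4,-13.2,13.4,0.4
-0.177,0,0,0.4,-15.4,10.9,0.4, -0.177,0,0,0.4,-17.1,8,0.4, -0.177,0,0,0.4,-18.2,4.8,0.4
```

```bash
python3 -m crank '[-0.006,0.006,-0.174,-4,0.4,1.9,0.4, -0.006,0.006,-0.174,-4.1,-0.3,1.9,0.4, -0.006,0.006,-0.174,-4,-1,1.8,0.4, -0.006,0.006,-0.174,-3.7,-1.7,1.8,0.4, -0.006,0.006,-0.174,-3.4,-2.3,1.8,0.4]' >/dev/null
python3 -m crank '[-0.006,0.006,-0.174,-3,-2.9,1.7,0.4, -0.006,0.006,-0.174,-2.4,-3.4,1.7,0.4, -0.006,0.006,-0.174,-1.8,-3.7,1.7,0.4, -0.006,0.006,-0.174,-1.1,-4,1.6,0.4,0,0,0,0,0,0,0.4]'
python3 -m crank '[-0.177,0,0,0.4,-1.3,18.8,0.4, -0.177,0,0,0.4,-4.6,18.3,0.4, -0.177,0,0,0.4,-7.8,17.2,0.4, -0.177,0,0,0.4,-10.7,15.5,0.4, -0.177,0,0,0.4,-13.2,13.4,0.4]'
python3 -m crank '[-0.177,0,0,0.4,-15.4,10.9,0.4, -0.177,0,0,0.4,-17.1,8,0.4, -0.177,0,0,0.4,-18.2,4.8,0.4,0,0,0,0,0,0,0.4,0,0,0,0,0,0,0.4]'
python3 -c "
from h import *
print(get_obs()['joint_pos'])
cv2.imwrite('pics/scene3.png',eyes.snapshot('scene'))"
```

```text
clock: 11.7
tool_pos: [0.5351, -0.0494, 0.2999]
orientation: [176.1, 0.0, -3.5]
force: [-0.4, 0.5, 0.2]
opening: 0.0353
gripper_force: 0.0
clock: 12.32
tool_pos: [0.538, -0.0486, 0.2061]
orientation: [125.1, -0.3, -3.5]
force: [0.3, 0.1, 1.5]
opening: 0.0347
gripper_force: 0.0
clock: 12.95
tool_pos: [0.5388, -0.049, 0.15]
orientation: [95.2, -0.2, -3.5]
force: [-0.3, -0.4, 0.6]
opening: 0.0351
gripper_force: 0.0
[ 42.48277579  45.52308507 -35.20590177  43.81592293 -91.5107059
   6.26651876]
```

View pics/scene3.png

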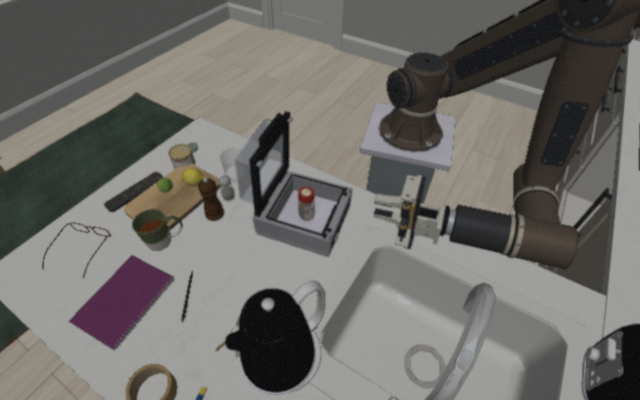

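The gripper reaches the horizontal final attitude in front of the sealer, at (400,210). I'll go back up and straddle the lip.

Run:
```python
from h import *
a=ori(1.5).as_euler('xyz',degrees=True)
p=[.535,-.08,.375]
plan(p,a,.4);q=lip(1.5,.28);print(q)
plan(q,a,.4,start=(p,a));print(lip(1.5,.212));plan(lip(1.5,.212),a,.4,n=3,start=(q,a))
```

```text
0.176,0,-0.001,-0.1,28.2,1.3,0.4, 0.176,0,-0.001,-0.1,28,-3.6,0.4, 0.176,0,-0.001,-0.2,26.9,-8.5,0.4, 0.176,0,-0.001,-0.2,25,-13.1,0.4, 0.176,0,-0.001,-0.2,22.3,-17.2,0.4
0.176,0,-0.001,-0.2,19,-20.9,0.4, 0.176,0,-0.001,-0.2,15,-23.9,0.4, 0.176,0,-0.001,-0.3,10.6,-26.1,0.4
[ 0.52264014 -0.31922643  0.3752986 ]
0,0,0,0.3,47.8,3.3,0.4, 0,0,0,0.3,47.8,3.3,0.4, 0,0,0,0.3,47.8,3.3,0.4, 0,0,0,0.3,47.8,3.3,0.4, 0,0,0,0.3,47.8,3.3,0.4
[ 0.52236325 -0.32402858  0.30746894]
0,0,0,0,0,22.7,0.4, 0,0,0,0,0,22.7,0.4, 0,0,0,0,0,22.7,0.4
```

```bash
python3 -m crank '[0.176,0,-0.001,-0.1,28.2,1.3,0.4, 0.176,0,-0.001,-0.1,28,-3.6,0.4, 0.176,0,-0.001,-0.2,26.9,-8.5,0.4, 0.176,0,-0.001,-0.2,25,-13.1,0.4, 0.176,0,-0.001,-0.2,22.3,-17.2,0.4]'>/dev/null
python3 -m crank '[0.176,0,-0.001,-0.2,19,-20.9,0.4, 0.176,0,-0.001,-0.2,15,-23.9,0.4, 0.176,0,-0.001,-0.3,10.6,-26.1,0.4,0,0,0,0,0,0,0.4]'
python3 -m crank '[0,0,0,0.3,47.8,3.3,0.4, 0,0,0,0.3,47.8,3.3,0.4, 0,0,0,0.3,47.8,3.3,0.4, 0,0,0,0.3,47.8,3.3,0.4, 0,0,0,0.3,47.8,3.3,0.4]' >/dev/null
python3 -m crank '[0,0,0,0,0,0,0.4,0,0,0,0,0,0,0.4]'
python3 - <<'E'
from h import *
for c in('scene','top'): cv2.imwrite(f'pics/{c}4.png',eyes.snapshot(c))
a,b=cv2.imread('pics/scene4.png')[60:210,200:350],cv2.imread('pics/top4.png')[130:280,290:440]
cv2.imwrite('pics/c5.png',cv2.resize(np.hstack([a,b]),(800,400),interpolation=cv2.INTER_CUBIC))
o=get_obs();print(o['tool_pos'],o['orientation'],o['joint_pos']);
for c in('scene','top'):print(spotter.place_of(c,'lip')[:1])
print(proj('scene',[o['tool_pos'],lip(1.5)]))
E
```

```text
clock: 14.12
tool_pos: [0.5349, -0.0817, 0.384]
orientation: [176.1, -0.9, -3.4]
force: [-0.4, -0.1, -0.7]
opening: 0.0351
gripper_force: 0.0
clock: 15.0
tool_pos: [0.5227, -0.3176, 0.3783]
orientation: [175.5, -0.1, -3.2]
force: [0.4, 0.9, 0.2]
opening: 0.0349
gripper_force: 0.0
[ 0.52353005 -0.31690908  0.377258  ] [ 1.75569020e+02  4.33363988e-02 -3.09153799e+00] [-10.09387244  10.08321765   3.68302648   4.43512865 -83.12203408
  96.49098792]
[]
[{'location': [371.5, 202.7], 'p': 0.95}]
[[269.84267568 107.25084082]
 [269.57736445 124.28269096]]
```

View pics/c5.png

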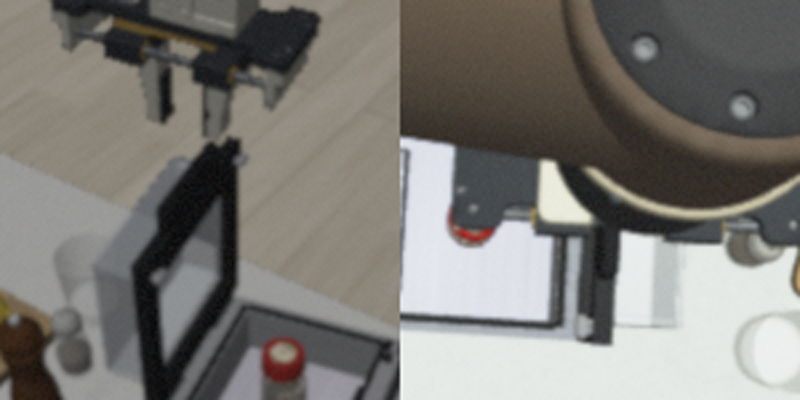

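The left panel shows the fingertips at (157,120) and (215,135), astride the lip top at about (190,160). I'll insert now.

```bash
python3 -m crank '[0,0,0,0,3,20,0.4, 0,0,0,0,0,16,0.4,0,0,0,0,0,0,0.4]'
python3 -m crank '[0,0,0,0,0,10,0.4,0,0,0,0,0,0,0.4]'
python3 -m crank '[0,0,0,0,0,10,0.4,0,0,0,0,0,0,0.4]'
python3 -m crank '[0,0,0,0,0,9,0.4,0,0,0,0,0,0,0.4]'
python3 -m crank '[0,0,0,0,0,4,0.33,0,0,0,0,0,0,0.3,0,0,0,0,0,0,0.3]'
```

```text
clock: 15.58
tool_pos: [0.5232, -0.323, 0.3377]
orientation: [175.6, 0.4, -3.1]
force: [0.4, -0.2, 0.7]
opening: 0.0354
gripper_force: 0.0
clock: 15.82
tool_pos: [0.5235, -0.3243, 0.3286]
orientation: [175.6, 0.3, -3.1]
force: [-0.9, -0.3, -0.3]
opening: 0.0346
gripper_force: 0.0
clock: 16.08
tool_pos: [0.5231, -0.3251, 0.3183]
orientation: [175.6, 0.4, -3.2]
force: [0.5, 0.0, 0.2]
opening: 0.0348
gripper_force: 0.0
clock: 16.32
tool_pos: [0.5231, -0.3257, 0.3093]
orientation: [175.6, 0.4, -3.2]
force: [-0.2, -0.0, 0.6]
opening: 0.0352
gripper_force: 0.0
clock: 16.7
tool_pos: [0.5234, -0.3262, 0.3064]
orientation: [175.6, 0.3, -3.1]
force: [-0.1, 0.7, 1.1]
opening: 0.0266
gripper_force: 0.0
```

```bash
python3 -m crank '[-0.04,0,0,0,-8.5,0.1,0.3,-0.04,0,0,0,-8.5,0.1,0.3,-0.04,0,0,0,-8.5,0.1,0.3]'
python3 -m crank '[-0.04,0,0,0,-8.5,0.1,0.3,-0.04,0,0,0,-8.5,0.1,0.3,-0.04,0,0,0,-8.5,0.1,0.3]'
cat >> h.py <<'E'
def st():
    o=get_obs();p=np.array(o['tool_pos'])-H;l=Rs.inv().apply(p)
    print('r',round(np.hypot(l[0],l[2])*1e3,1),'th',round(np.arctan2(l[2],-l[0]),3),'lat',round(l[1]*1e3,1),'tool',round((o['orientation'][0]-90)*np.pi/180,3),'F',np.round(Rs.inv().apply(o['force']),1))
E
python3 -c "
from h import *
st()"
```

```text
clock: 17.08
tool_pos: [0.525, -0.3013, 0.3036]
orientation: [168.6, 0.2, -3.2]
force: [0.6, -3.2, -0.8]
opening: 0.0265
gripper_force: 1.3
clock: 17.45
tool_pos: [0.5265, -0.2763, 0.2976]
orientation: [161.7, 0.2, -3.1]
force: [-0.3, -2.2, 1.3]
opening: 0.0261
gripper_force: 0.9
r 211.2 th 1.269 lat 1.4 tool 1.252 F [ 2.2 -0.1  1.3]
```

```bash
for i in 1; do python3 -m crank '[-0.04,0,0,0,-8.5,0.1,0.3,-0.04,0,0,0,-8.5,0.1,0.3,-0.04,0,0,0,-8.5,0.1,0.3,-0.04,0,0,0,-8.5,0.1,0.3]'
python3 -m crank '[-0.04,0,0,0,-8.5,0.1,0.3,-0.04,0,0,0,-8.5,0.1,0.3,-0.04,0,0,0,-8.5,0.1,0.3,-0.04,0,0,0,-8.5,0.1,0.3]'; done
python3 -c "
from h import *
st()"
```

```text
clock: 17.95
tool_pos: [0.5281, -0.2446, 0.2844]
orientation: [152.6, 0.2, -3.1]
force: [0.6, -0.8, 0.6]
opening: 0.0263
gripper_force: 0.2
clock: 18.45
tool_pos: [0.5296, -0.2154, 0.2662]
orientation: [143.5, 0.2, -3.1]
force: [-0.8, 0.1, -0.8]
opening: 0.0264
gripper_force: 0.8
r 210.5 th 0.942 lat 0.9 tool 0.933 F [-0.1 -0.8 -0.8]
```

```bash
python3 -m crank '[-0.04,0,0,0,-8.5,0,0.3,-0.04,0,0,0,-8.5,0,0.3,-0.04,0,0,0,-8.5,0,0.3,-0.04,0,0,0,-8.5,0,0.3]'
python3 -m crank '[-0.04,0,0,0,-8.5,0,0.3,-0.04,0,0,0,-8.5,0,0.3,-0.04,0,0,0,-8.5,0,0.3,-0.04,0,0,0,-8.5,0,0.3]'
python3 -c "
from h import *
st()"
```

```text
clock: 18.95
tool_pos: [0.5311, -0.1893, 0.2441]
orientation: [134.3, 0.2, -3.1]
force: [1.2, -1.4, -3.0]
opening: 0.0264
gripper_force: 1.1
clock: 19.45
tool_pos: [0.5323, -0.1669, 0.2181]
orientation: [125.2, 0.2, -3.1]
force: [1.1, -0.1, -4.0]
opening: 0.0261
gripper_force: 1.6
r 211.2 th 0.616 lat 0.9 tool 0.614 F [ 0.   1.1 -4. ]
```

```bash
python3 -m crank '[-0.04,0,0,0,-8.5,-0.4,0.3,-0.04,0,0,0,-8.5,-0.4,0.3,-0.04,0,0,0,-8.5,-0.4,0.3,-0.04,0,0,0,-8.5,-0.4,0.3]'
python3 -m crank '[-0.04,0,0,0,-8.5,-0.4,0.3,-0.04,0,0,0,-8.5,-0.4,0.3,-0.04,0,0,0,-8.5,-0.4,0.3]'
python3 -m crank '[-0.04,0,0,0,-8.5,-0.4,0.3,-0.04,0,0,0,-8.5,-0.4,0.3,0,0,0,0,0,0,0.3]'
python3 -c "
from h import *
st()"
```

```text
clock: 19.95
tool_pos: [0.5329, -0.148, 0.1897]
orientation: [116.0, 0.3, -3.1]
force: [0.8, -0.4, -5.2]
opening: 0.0262
gripper_force: 2.0
clock: 20.32
tool_pos: [0.5332, -0.1369, 0.1671]
orientation: [109.0, 0.3, -3.1]
force: [0.7, -1.4, -4.3]
opening: 0.0261
gripper_force: 2.2
clock: 20.7
tool_pos: [0.5334, -0.1307, 0.15]
orientation: [104.5, 0.4, -3.1]
force: [0.9, -0.7, -9.2]
opening: 0.0264
gripper_force: 4.4
r 215.5 th 0.253 lat -0.1 tool 0.253 F [ 0.6  1.  -9.2]
```

```bash
python3 -m crank '[-0.02,0,0,0,-4.3,0,0.3,-0.02,0,0,0,-4.3,0,0.3,-0.02,0,0,0,-4.3,0,0.3]'
python3 -m crank '[-0.02,0,0,0,-4.3,0,0.3,-0.015,0,0,0,-3.2,0,0.3]'
python3 -m crank '[-0.01,0,0,0,-2.1,0,0.3,-0.01,0,0,0,-2.1,0,0.3]'
python3 -c "
from h import *
st()"
```

```text
clock: 21.08
tool_pos: [0.5335, -0.1281, 0.1394]
orientation: [101.1, 0.3, -3.1]
force: [1.0, -0.2, -5.6]
opening: 0.0263
gripper_force: 2.5
clock: 21.32
tool_pos: [0.5336, -0.1267, 0.1316]
orientation: [99.0, 0.3, -3.1]
force: [1.0, -1.4, -6.4]
opening: 0.0262
gripper_force: 2.6
clock: 21.58
tool_pos: [0.5337, -0.126, 0.1277]
orientation: [97.9, 0.3, -3.1]
force: [1.9, -2.2, -5.9]
opening: 0.0267
gripper_force: 2.6
r 215.7 th 0.147 lat -0.1 tool 0.139 F [ 2.1  2.  -5.9]
```

```bash
for k in 1; do python3 -m crank '[-0.01,0,0,0,-2.1,0,0.3,0,0,0,0,0,0,0.3]'
python3 -m crank '[-0.01,0,0,0,-2.1,0,0.3,0,0,0,0,0,0,0.3]'
python3 -m crank '[-0.01,0,0,0,-2.1,0,0.3,0,0,0,0,0,0,0.3]'; done | egrep 'pos|force:'
python3 -c "
from h import *
st()"
```

```text
tool_pos: [0.5337, -0.1257, 0.1253]
force: [1.6, -1.7, -7.2]
gripper_force: 3.6
tool_pos: [0.5337, -0.1254, 0.1235]
force: [2.4, -2.3, -6.4]
gripper_force: 3.1
tool_pos: [0.5337, -0.1252, 0.1213]
force: [4.2, -1.4, -6.3]
gripper_force: 3.1
r 215.7 th 0.118 lat -0.1 tool 0.109 F [ 1.2  4.3 -6.3]
```

```bash
for k in 1; do python3 -m crank '[-0.008,0,0,0,-1.8,0,0.3,0,0,0,0,0,0,0.3]'
python3 -m crank '[-0.008,0,0,0,-1.8,0,0.3,0,0,0,0,0,0,0.3]'
python3 -m crank '[-0.008,0,0,0,-1.8,0,0.3,0,0,0,0,0,0,0.3]'; done | egrep 'pos|force:'
python3 -c "
from h import *
st()"
```

```text
tool_pos: [0.5337, -0.125, 0.1195]
force: [3.0, -1.3, -6.2]
gripper_force: 3.1
tool_pos: [0.5337, -0.1248, 0.1177]
force: [4.0, -1.6, -7.4]
gripper_force: 3.1
tool_pos: [0.5337, -0.1246, 0.1159]
force: [4.3, -1.2, -6.6]
gripper_force: 3.2
r 215.6 th 0.093 lat -0.2 tool 0.085 F [ 1.   4.3 -6.6]
```

```bash
for k in 1; do python3 -m crank '[-0.008,0,0,0,-1.8,0,0.3,0,0,0,0,0,0,0.3]'
python3 -m crank '[-0.008,0,0,0,-1.8,0,0.3,0,0,0,0,0,0,0.3]'
python3 -m crank '[-0.008,0,0,0,-1.8,0,0.3,0,0,0,0,0,0,0.3]'; done | egrep 'pos|force:'
python3 -c "
from h import *
st()"
```

```text
tool_pos: [0.5336, -0.1245, 0.1141]
force: [4.8, -0.6, -6.8]
gripper_force: 3.2
tool_pos: [0.5333, -0.1245, 0.1127]
force: [2.3, 1.6, -4.5]
gripper_force: 2.1
tool_pos: [0.5329, -0.1248, 0.1113]
force: [0.0, 0.5, -0.2]
gripper_force: 0.0
r 215.1 th 0.071 lat -1.0 tool 0.059 F [-0.5 -0.  -0.2]
```

The lid rests on the catches (force dropped to zero; estimated angle about 0.05). I'll release it, back off and re-orient for pressing.

```bash
python3 -m crank '[0,0,0,0,-2,0,0.38,0,0,0,0,0,0,0.38]' | egrep 'pos|force:'
python3 -m crank '[0,0,0,0,0,-15,0.38,0,0,0,0,0,-25,0.38,0,0,0,0,0,-40,0.38,0,0,0,0,0,0,0]' | egrep 'pos|force:'
python3 - <<'E'
from h import *
st()
print(spotter.outline_of('scene','lid')[0]['p'] if eyes.snapshot('scene') is not None else 0,[(c,spotter.place_of(c,'lip')[:1]) for c in('scene',)])
print(proj('scene',[lip(.05),lip(.09)]))
p=[.535,0.0,.27];e=[180,0,-93.3];q=lip(.05,.222,.04);print(q)
plan(p,e,0);plan(q,e,0,start=(p,e))
E
```

```text
tool_pos: [0.5334, -0.1243, 0.1089]
force: [-0.0, -0.5, 0.8]
gripper_force: 0.0
tool_pos: [0.5394, -0.0406, 0.1134]
force: [-1.1, -0.5, -0.1]
gripper_force: 0.0
r 299.4 th 0.058 lat 0.7 tool 0.063 F [ 0.6 -1.1 -0.1]
0.87 [('scene', [{'location': [350.0, 213.7], 'p': 0.71}])]
[[350.84998911 209.91131173]
 [350.88891474 207.58415292]]
[ 0.53414816 -0.11964095  0.14704539]
0.097,-0.097,0.104,-0.5,12.8,-4.5,0, 0.097,-0.097,0.104,0.3,12.3,-5.7,0, 0.097,-0.097,0.104,0.9,11.6,-6.9,0, 0.097,-0.097,0.104,1.4,10.8,-8.1,0, 0.097,-0.097,0.104,1.6,9.8,-9.2,0
0.097,-0.097,0.104,1.6,8.6,-10.3,0, 0.097,-0.097,0.104,1.4,7.4,-11.2,0, 0.097,-0.097,0.104,1,6.2,-12,0, 0.097,-0.097,0.104,0.4,4.9,-12.6,0, 0.097,-0.097,0.104,-0.4,3.7,-13,0
0.097,-0.097,0.104,-1.4,2.5,-13.2,0, 0.097,-0.097,0.104,-2.5,1.4,-13.2,0
0,0,0,29.9,-1.5,30.7,0, 0,0,0,29.9,-1.5,30.7,0, 0,0,0,29.9,-1.5,30.7,0, 0,0,0,29.9,-1.5,30.7,0
```

```bash
python3 -m crank '[0.097,-0.097,0.104,-0.5,12.8,-4.5,0, 0.097,-0.097,0.104,0.3,12.3,-5.7,0, 0.097,-0.097,0.104,0.9,11.6,-6.9,0, 0.097,-0.097,0.104,1.4,10.8,-8.1,0, 0.097,-0.097,0.104,1.6,9.8,-9.2,0]' >/dev/null
python3 -m crank '[0.097,-0.097,0.104,1.6,8.6,-10.3,0, 0.097,-0.097,0.104,1.4,7.4,-11.2,0, 0.097,-0.097,0.104,1,6.2,-12,0, 0.097,-0.097,0.104,0.4,4.9,-12.6,0, 0.097,-0.097,0.104,-0.4,3.7,-13,0]' >/dev/null
python3 -m crank '[0.097,-0.097,0.104,-1.4,2.5,-13.2,0, 0.097,-0.097,0.104,-2.5,1.4,-13.2,0,0,0,0,0,0,0,0,0,0,0,0,0,0,0]'
python3 - <<'E'
from h import *
e=[180,0,-93.3]
plan(lip(.05,.222,.04),e,0)
E
```

```text
clock: 26.48
tool_pos: [0.5342, -0.0009, 0.2696]
orientation: [180.0, -0.2, -93.5]
force: [0.6, 0.6, -0.1]
opening: 0.0003
gripper_force: 0.0
0,-0.001,-0.001,29.5,-1.8,30.7,0, 0,-0.001,-0.001,29.6,-1.8,30.7,0, 0,-0.001,-0.001,29.6,-1.7,30.7,0, 0,-0.001,-0.001,29.6,-1.7,30.7,0
```

```bash
python3 -m crank '[0,0,0,29.5,-0.5,30.7,0, 0,0,0,29.6,-0.5,30.7,0, 0,0,0,29.6,0,30.7,0, 0,0,0,29.6,0,30.7,0,0,0,0,0,0,0,0]'
python3 -m crank '[0,0,0,0,0,15,0,0,0,0,0,0,8,0,0,0,0,0,0,0,0]'
python3 - <<'E'
from h import *
for c in('scene','top'): cv2.imwrite(f'pics/{c}6.png',eyes.snapshot(c))
a,b=cv2.imread('pics/scene6.png')[110:260,230:380],cv2.imread('pics/top6.png')[130:280,240:390]
cv2.imwrite('pics/c6.png',cv2.resize(np.hstack([a,b]),(800,400),interpolation=cv2.INTER_CUBIC))
E
```

```text
clock: 27.1
tool_pos: [0.5263, -0.1199, 0.1431]
orientation: [179.6, -0.2, -93.6]
force: [-0.1, 0.6, -1.4]
opening: 0.0006
gripper_force: 0.0
clock: 27.48
tool_pos: [0.5287, -0.118, 0.1238]
orientation: [-180.0, -0.1, -93.5]
force: [0.2, -0.6, -0.3]
opening: 0.0001
gripper_force: 0.0
```

View pics/c6.png

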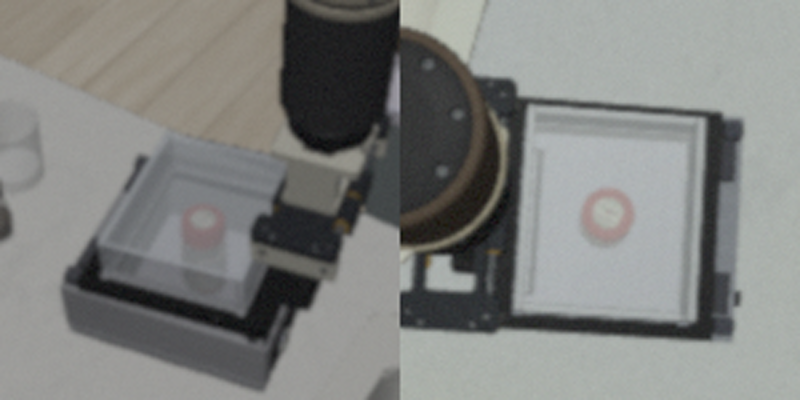

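The lid is down with the jar upright under the dome (right panel, (607,215)), and the fingertips hang above the lip clear of the dome. I'll press in small steps.

```bash
python3 -m crank '[0,0,0,-1,-5,4,0,0,0,0,0,0,2,0,0,0,0,0,0,0,0]' | egrep 'pos|force:'
for k in 1; do python3 -m crank '[0,0,0,0,0,1.5,0,0,0,0,0,0,0,0]'
python3 -m crank '[0,0,0,0,0,1.5,0,0,0,0,0,0,0,0]'; done | egrep 'pos|^force:'
```

```text
tool_pos: [0.5338, -0.1179, 0.1182]
force: [-0.3, 0.1, 0.3]
gripper_force: 0.0
tool_pos: [0.5339, -0.118, 0.1168]
force: [-0.3, -0.7, -0.1]
tool_pos: [0.5338, -0.1179, 0.1153]
force: [-0.2, 0.2, 0.4]
```

```bash
for k in 1; do python3 -m crank '[0,0,0,0,0,1.5,0,0,0,0,0,0,0,0]'
python3 -m crank '[0,0,0,0,0,1.5,0,0,0,0,0,0,0,0]'; done | egrep 'pos|^force:'
```

```text
tool_pos: [0.5341, -0.1179, 0.1141]
force: [-0.2, 0.4, 1.7]
tool_pos: [0.5341, -0.1179, 0.1128]
force: [-2.2, 1.4, 5.6]
```

```bash
for k in 1; do python3 -m crank '[0,0,0,0,0,1,0,0,0,0,0,0,0,0]'
python3 -m crank '[0,0,0,0,0,1,0,0,0,0,0,0,0,0]'; done | egrep 'pos|^force:'
python3 -c "
from h import *
print(get_obs()['force'])"
```

```text
tool_pos: [0.5341, -0.1178, 0.112]
force: [-1.0, 2.4, 6.5]
tool_pos: [0.5341, -0.1178, 0.1108]
force: [-1.3, 1.2, 5.0]
[-1.28175237  1.15930158  4.97469854]
```

```bash
for k in 1; do python3 -m crank '[0,0,0,0,0,1,0,0,0,0,0,0,0,0]'
python3 -m crank '[0,0,0,0,0,1,0,0,0,0,0,0,0,0]'
python3 -m crank '[0,0,0,0,0,1,0,0,0,0,0,0,0,0]'; done | egrep 'pos|^force:'
```

```text
tool_pos: [0.5341, -0.1178, 0.1094]
force: [-0.1, 1.4, 0.4]
tool_pos: [0.5337, -0.118, 0.108]
force: [0.4, -0.0, 0.1]
tool_pos: [0.5338, -0.118, 0.1071]
force: [-0.6, 0.1, -0.2]
```

```bash
for k in 1; do python3 -m crank '[0,0,0,0,0,1,0,0,0,0,0,0,0,0]'
python3 -m crank '[0,0,0,0,0,1,0,0,0,0,0,0,0,0]'
python3 -m crank '[0,0,0,0,0,1,0,0,0,0,0,0,0,0]'; done | egrep 'pos|^force:'
```

```text
tool_pos: [0.5339, -0.118, 0.1063]
force: [0.1, 0.8, -0.5]
tool_pos: [0.534, -0.118, 0.1053]
force: [-0.7, -0.7, -0.5]
tool_pos: [0.534, -0.118, 0.1051]
force: [-2.8, 1.6, 6.8]
```

```bash
for k in 1; do python3 -m crank '[0,0,0,0,0,1,0,0,0,0,0,0,0,0]'
python3 -m crank '[0,0,0,0,0,1,0,0,0,0,0,0,0,0]'; done | egrep 'pos|^force:'
python3 - <<'E'
from h import *
eyes.snapshot('scene');r=spotter.place_of('scene','lip')[:1];print(r,proj('scene',[lip(0),lip(.05)]))
o=get_obs();print(o['force'],o['moment'],{k:v for k,v in o.items() if 'catch' in k or 'lid' in k})
E
```

```text
tool_pos: [0.5341, -0.118, 0.105]
force: [-5.4, 2.4, 14.9]
tool_pos: [0.5341, -0.118, 0.1049]
force: [-7.6, 3.8, 23.4]
[{'location': [352.5, 215.9], 'p': 0.56}] [[350.61390571 212.72690193]
 [350.84998911 209.91131173]]
[-7.9327669   4.34591704 23.93311725] [1.54456341 3.48473359 0.02500162] {}
```

The lid is firm at 24 N, about 9.5 mm below the catch rest height, which means it is shut on the buffers. I'll back off and check.

```bash
for k in 1; do python3 -m crank '[0,0,0,0,0,-2,0,0,0,0,0,0,-2,0,0,0,0,0,0,-8,0,0,0,0,0,0,-25,0]'
python3 -m crank '[0,0,0,0,0,-50,0,0,0,0,-40,0,-50,0,0,0,0,-60,0,0,0,0,0,0,-60,0,0,0,0,0,0,0,0,0,0]'; done | egrep 'pos|^force:'
python3 - <<'E'
from h import *
for c in('scene','top'): cv2.imwrite(f'pics/{c}7.png',eyes.snapshot(c))
for c in('scene','top'):
  for t in('lip','jar','dome','pepper_mill','salt_mill','glass'):print(c,t,[(x['location'],round(x['p'],2)) for x in spotter.place_of(c,t)[:1]])
print(proj('scene',[lip(0),lip(.05)]))
a,b=cv2.imread('pics/scene7.png')[130:260,230:400],cv2.imread('pics/top7.png')[130:260,240:410]
cv2.imwrite('pics/c7.png',cv2.resize(np.vstack([a,b]),(780,596),interpolation=cv2.INTER_CUBIC) if 0 else cv2.resize(np.hstack([a,b]),(800,306),interpolation=cv2.INTER_CUBIC))
E
```

```text
tool_pos: [0.533, -0.1179, 0.1387]
force: [0.2, -0.0, 1.0]
tool_pos: [0.5439, 0.0445, 0.2381]
force: [0.6, -0.0, -0.5]
scene lip [([350.8, 214.9], 0.71)]
scene jar [([308.9, 187.8], 0.69)]
scene dome [([307.3, 186.5], 0.9)]
scene pepper_mill []
scene salt_mill [([306.2, 187.5], 0.69)]
scene glass [([308.6, 185.9], 0.67)]
top lip [([260.8, 206.1], 0.65)]
top jar []
top dome [([317.6, 208.4], 0.83)]
top pepper_mill [([421.6, 196.3], 0.58)]
top salt_mill [([414.7, 224.0], 0.63)]
top glass [([429.0, 264.1], 0.81)]
[[350.61390571 212.72690193]
 [350.84998911 209.91131173]]
```

View pics/c7.png

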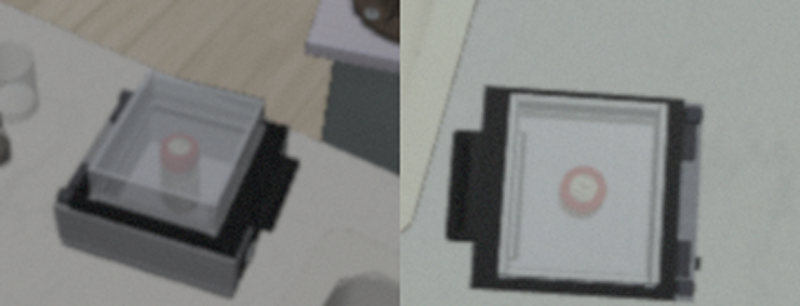

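The lid looks flat and shut, with the jar upright under the dome at (178,150) left and (582,190) right. I'll do one gentle touch to confirm it did not spring back.

```bash
for k in 1; do python3 -m crank '[0,0,0,60,0,0,0,0,0,0,60,0,0,0,0,0,0,40,0,50,0,0,0,0,0,0,50,0,0,0,0,0,0,20,0]'
python3 -m crank '[0,0,0,2,0,6,0,0,0,0,0,0,0,0]'
python3 -m crank '[0,0,0,0,0,2.5,0,0,0,0,0,0,0,0]'
python3 -m crank '[0,0,0,0,0,2,0,0,0,0,0,0,0,0]'
python3 -m crank '[0,0,0,0,0,1.5,0,0,0,0,0,0,0,0]'; done | egrep 'pos|^force:'
```

```text
tool_pos: [0.532, -0.1188, 0.1165]
force: [0.8, -0.7, 1.3]
tool_pos: [0.5342, -0.12, 0.1138]
force: [0.4, 0.4, 0.9]
tool_pos: [0.5343, -0.1197, 0.1116]
force: [0.3, -0.1, 0.8]
tool_pos: [0.5338, -0.1199, 0.1089]
force: [0.5, -0.4, 0.0]
tool_pos: [0.5338, -0.12, 0.1072]
force: [0.7, 0.1, -0.1]
```

The tool went to 0.107 m without contact, so the lid has stayed shut. I'll retreat and hand in.

```bash
python3 -m crank '[0,0,0,0,0,-20,0,0,0,0,0,0,-50,0,0,0,0,-40,0,-50,0,0,0,0,-60,0,0,0,0,0,0,0,0,0,0]' | egrep 'clock|pos|^force:'
python3 -m crank '[0,0,0,0,0,0,0,0,0,0,0,0,0,0]' | egrep 'clock|pos|^force:'
python3 -c "
from h import *
print(ctrl.close_job())"
```

```text
clock: 35.62
tool_pos: [0.5403, -0.0177, 0.2267]
force: [-0.1, -0.6, 0.5]
clock: 35.88
tool_pos: [0.5396, -0.0217, 0.2256]
force: [-0.6, -0.9, -0.5]
the job is handed in; nothing more can be done
None
```

The job is handed in at about 36 s: the jar stands upright mid-chamber and the lid came down under control and was pressed shut (24 N at most in the readings). I judged the catches clicked from the 9.5 mm drop to a firm stop and a later touch that found no spring-back, not from a catch reading.

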